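# Clear the drying board and drain the oiled knob in the tongs

### The arm

A 7-joint arm with a two-finger parallel gripper is mounted at the origin on the work surface. World frame = base frame: x ahead of the robot, y to its left, z up, the work surface at z = 0. Lengths are in mm, angles in rad, forces in N, time in s.
With the tool pointing down it reaches from about 400 to 875 mm from the base axis. Payload 4.4 kg.
Tool frame: the origin (TCP) lies between the finger pads, 19 mm behind the fingertips; this is the grasp point; z points along the fingers, y is the line along which they close (so a half turn about z gives the same grasp; the last joint's range is limited). The gripper opens to 85 mm and grips with 20 to 120 N. Pads are 22 mm wide; open, the fingers measure 114 mm over their backs; the gripper's body (76 mm by 85 mm) begins 54 mm behind the grasp point. The pads swing forward as they close: fully open they stand 13 mm farther back than shut.
Start: joints at [-1.403, 0.628, 0.038, 1.517, -0.027, 0.996, -0.02], TCP at [150.564, 632.335, 250.013] pointing down, gripper open.
Joint ranges: [-3.06, 3.06], [-0.37, 2.12], [-1.25, 1.32], [0.18, 2.47], [-1.1, 4.24], [0.23, 1.98], [-2.94, 2.94]. Speed limits (rad/s): [2.57, 2.57, 3.14, 3.14, 3.14, 3.14, 3.14].

### API

Orientations are given as [roll, pitch, yaw] about the fixed x, y, z axes, in that order (R = Rz(yaw) Ry(pitch) Rx(roll)).
In Python, from cell import readout, optics, order gives the robot as it stands.
- The arm moves only by the shell command python3 -m jog 'ROWS'. ROWS is a JSON object of lists of equal length, an entry for each row: "claw": the opening, from 0 (shut) to 1 (fully open); "xyz": the shift along the tool's x, y, z each as a share of 0.1 m, from -1 to 1, a list of three; "twist": the turn, a rotation vector about the tool's x, y, z each as a share of 180 degrees, from -1 to 1, a list of three. A call has 1 to 12 rows; each row shifts and turns the commanded pose from where the row before left it, along the tool's axes as they then stand; what a row does not reach is not made up. A row lasts 1/8 s, in which the tool goes at most 62.5 mm and 10.7 degrees, less where a joint would pass 70% of its speed; a pose out of reach is approached as far as the arm can. A call with a number of a shift or a turn outside -1 to 1 is refused whole. A call with a gripper value outside its range is refused whole. The fingers move at their own pace and stop on an object; the grip force is fixed at half the most. Time passes only in rows, so rows that do not move let the fingers close. It gives the time, the measured TCP pose, the force, the opening and the grip force at its end, in the units of the state.
- readout.read_state(): the state, without advancing time (a new reading comes with each control period).
- optics.get_image(name): name is "scene" or "side" or "wrist"; returns a dict with "color" (480x640x3 uint8, red, green, blue), "fovy" (degrees; the focal length in pixels is half the picture's height over the tangent of half this angle, whatever the lens; pixels are square), "cx", "cy" (the principal point, pixels), "view" (4x4, takes a point from world to camera coordinates). Camera axes: x right, y up, looking along -z (the intrinsics and any distortion apply to the point x, -y, -z); pixel columns grow to the right and rows downward; lengths in mm; the calibration is good to about 2 mm. A picture is of the moment at which its call begins. There is no depth.
- order.finish_job(): hands the job in; it is judged then, once.
Trained networks look in the newest picture that a camera, given by its name, has taken for a name from the list of things; names that differ only in an ending like _2 or _b are one class to them, and where a whole thing is asked for, a point or a joint stands for the part that bears it (a point fixed in the world has none). Each returns a list of dicts, best first, with "score" (0 to 1); they miss things now and then, are a little off and sometimes report something else, mostly with a low value. They report only what shows in the picture. A call takes as long as a camera call. They do not tell look-alikes from the thing itself.
- optics.boxes_of(camera, label): "rect" ([left, top, width, height] in pixels, round what is visible of it).
The state is a dict: "clock": time; "qpos": joint angles; "qd": joint speeds; "tau": joint torques, N m; "eef_pos": TCP position; "tool_rot": TCP orientation; "force": force on the tool from outside, world axes, zero at the start; "torque": the same for the moment, N m; "width": finger opening in mm; "gripper_force": force on a finger pad.
Only numpy, scipy, OpenCV 4.12 (cv2) and the standard library are available. Lean on these libraries where they do the work, as an engineer would, in place of code of your own. Each camera call takes 0.05 s, during which the arm holds its last target. There are 200 camera calls.

### The job

The drying board is needed for the next piece: put the dry round knob and the dry turn button that are on it into the two green bins, each in with the one of its own kind. Then pick up the steel tongs, grip the freshly oiled knob standing in the grey silicone tray between their tips (tongs only: the gripper's fingers must not touch the wet oil), lift it about a hand's breadth above the tray and finish there, still holding it motionless in the tongs over the tray so that it drips back in: do not put it down or let go at the end. Leave the other things on the bench where they are.

Things in the scene. Friction and masses are not known exactly. Their poses are not given: they have to be found in the camera images.
- wet_knob: The freshly oiled cupboard knob: turned oak, mushroom shape, 46 mm high, about 35 g, standing upright in the grey silicone tray (the only knob there). Foot 28 mm across, neck 19 mm, head 40 mm across with a straight cylindrical side from 29 to 39 mm above the foot. Origin: centre of its underside, z up its axis.
- wet_knob_head (a point): Centre of that knob's head, 34 mm above its underside: the height to grip it.
- dry_knob: The dry knob, same shape and size as the wet one, standing upright on the plywood drying board. Origin: centre of its underside.
- dry_button: The dry cupboard turn button lying flat on the drying board: oak bar with round ends, 60 x 20 x 12 mm with a small dark screw hole in the middle, about 15 g. Origin: centre of its underside; x along its 60 mm length.
- drying_board: Fixed plywood board 180 x 120 x 9 mm. Origin: centre of its underside, x along its length; its top is 9 mm above the bench.
- knob_bin: Fixed green open bin that already holds one knob (its place and the other bin's are swapped at random). 120 (x) x 100 (y) x 40 mm high outside, walls and floor 4 mm. Origin: centre of its underside. The stock knob stands about 32 mm to the +x side of the middle, so the -x half is free.
- button_bin: Fixed green open bin like the other that already holds one turn button, lying across at about 35 mm to the +x side of its middle. Origin: centre of its underside.
- brush_tray: Fixed grey silicone tray 200 (x) x 150 (y) mm, floor 4 mm thick, rim 5 mm wide and 14 mm high. Origin: centre of its underside. An oil brush lies in it along y at about 72 mm to the +x side of the middle (leave it).
- tongs: Steel spring tongs, 238 mm from pivot to tip end, 0.125 kg, lying on their side: pivot axis upright, the two arms spread level and close sideways. Origin: on the pivot axis at the underside; x along the middle line to the tips, z up. Arms are straight channels 20 mm high; overall 22 mm high, mid-height 11 mm above the underside. A small wire ring sticks out behind the pivot.
- tongs_grip (a point): On the middle line 100 mm ahead of the pivot, mid-height: squeeze here across both arms (fingers closing along the tongs' y; TCP about 14 mm above it); black silicone sleeves mark it. Over the sleeves it measures 60 mm sprung open, 42 mm when the tips hold a 40 mm knob, 30 mm shut. The spring resists with about 5 N here at first and 11 N when shut.
- tongs_tip (a point): On the middle line 212 mm ahead of the pivot (112 mm ahead of tongs_grip), mid-height: midway between the two tip scoops (50 mm long, 22 mm high, slightly hollowed so that a round item centres itself). Gap between the scoops here 78 mm when open, less about 2.1 mm for each mm that the arms are squeezed together at tongs_grip.
- tongs_left (a joint): Closing angle of the left (+y) arm in rad: 0 sprung fully open, about 0.09 on a 40 mm knob, 0.15 shut. The other arm moves alike.
- handscrew_a: Bystander: wooden hand screw (two jaws, two spindles with turned handles) on the right. About 200 mm long, 36 mm high. Origin: centre of its underside.
- handscrew_b: Bystander: the other hand screw, behind the tray. Origin: centre of its underside.
- spring_clip: Bystander: steel spring clamp, 100 mm long, 26 mm high, beyond the tongs. Origin: centre of its underside.
- oil_brush: Bystander: small flat brush 117 mm long, 11 mm high, lying in the grey tray. Origin: centre of its underside.
- pencil: Bystander: flat carpenter's pencil, 170 mm long, 8 mm high, between the robot and the tray. Origin: centre of its underside.
- sanding_block: Bystander: cork block 110 x 65 x 35 mm on the right. Origin: centre of its underside.
- oil_tin: Bystander: round oil tin 67 mm across, 110 mm high, at the back on the left. Origin: centre of its underside.
Things that resemble listed ones, but are neither listed nor needed, are in the scene too. Leave any pink look-alike of the wet_knob alone. What is shaped like the button_bin but blue is not meant.

How it is judged:
By the outcome, as a careful person would: the job done as asked, in the order asked, and still so for the second after the job is handed in, while the arm keeps its last pose, push and grip.
It also fails if it takes over 61 s, if anything falls off the work surface, if the arm or the gripper's body presses on something with over 40 N, if the wrist force passes 120 N, or if a joint passes its speed limit or range.

## Working session

There is one attempt and no reset: what is moved stays moved. The work goes in short steps, Python scripts to look and compute and a shell command to move; the robot and the scene stay as the last step left them, time stands still between calls to the robot, and variables do not carry over. Pictures are saved under pics/ and viewed, at most 10 in all, crops included, and the job is handed in when it is done.

```bash
mkdir -p pics; cat > h.py <<'E'
import numpy as np,cv2
from cell import readout,optics,order
def cam(n):
    im=optics.get_image(n); return im
def ray(im,u,v):
    f=240/np.tan(np.radians(im['fovy'])/2); V=np.array(im['view'])
    d=np.array([(u-im['cx'])/f,-(v-im['cy'])/f,-1.]); R=V[:3,:3]
    return -R.T@V[:3,3], R.T@d
def at(im,u,v,z):
    o,d=ray(im,u,v); return o+d*(z-o[2])/d[2]
def px(im,p):
    f=240/np.tan(np.radians(im['fovy'])/2); c=np.array(im['view'])@np.append(p,1.)
    return np.array([im['cx']+f*c[0]/-c[2], im['cy']-f*c[1]/-c[2]])
def save(im,n): cv2.imwrite('pics/'+n,im['color'][:,:,::-1])
E
python3 - <<'E'
from h import *
s=readout.read_state();print({k:np.round(v,3).tolist() for k,v in s.items()})
for n in ['scene','side','wrist']:
    im=cam(n); save(im,n+'0.png'); print(n,im['fovy'],im['cx'],im['cy'],[k for k in im], ray(im,320,240))
    for l in ['wet_knob','dry_knob','dry_button','drying_board','knob_bin','button_bin','brush_tray','tongs']:
        print(l,[(round(b['score'],2),np.round(b['rect']).tolist()) for b in optics.boxes_of(n,l)[:5]])
E
```

```text
{'clock': 0.0, 'qpos': [-1.403, 0.629, 0.038, 1.518, -0.027, 0.996, -0.02], 'qd': [-0.0, -0.0, 0.001, -0.002, -0.001, -0.0, 0.001], 'tau': [0.0, -56.342, 1.226, -19.345, 0.011, 0.011, -0.0], 'eef_pos': [150.434, 631.747, 249.097], 'tool_rot': [-3.14, 0.0, 2.908], 'force': [0.721, 0.485, 0.66], 'torque': [-0.024, -0.03, -0.028], 'gripper_force': 0.0, 'width': 85.514}
scene 44.36752472271011 321.3374194646656 244.81500173998654 ['color', 'fovy', 'cx', 'cy', 'view'] (array([1055.11740117,  725.62540279, 1451.71283771]), array([-0.32615614, -0.4754479 , -0.81709458]))
wet_knob [(0.51, [282.0, 219.0, 10.0, 21.0]), (0.5, [303.0, 257.0, 10.0, 15.0])]
dry_knob [(0.51, [387.0, 298.0, 16.0, 17.0]), (0.5, [259.0, 190.0, 54.0, 44.0])]
dry_button [(0.46, [370.0, 325.0, 13.0, 19.0])]
drying_board [(0.93, [343.0, 293.0, 77.0, 64.0]), (0.43, [360.0, 352.0, 64.0, 59.0])]
knob_bin [(0.89, [358.0, 352.0, 65.0, 60.0]), (0.42, [250.0, 241.0, 86.0, 70.0])]
button_bin [(0.81, [417.0, 331.0, 64.0, 60.0]), (0.74, [440.0, 268.0, 59.0, 58.0])]
brush_tray [(0.98, [250.0, 242.0, 85.0, 68.0]), (0.37, [360.0, 350.
[... 490 characters left out ...]
d [(0.97, [253.0, 158.0, 78.0, 40.0])]
knob_bin [(0.87, [293.0, 123.0, 51.0, 31.0])]
button_bin [(0.92, [242.0, 116.0, 48.0, 34.0]), (0.74, [172.0, 141.0, 54.0, 42.0]), (0.33, [239.0, 310.0, 130.0, 42.0])]
brush_tray [(0.67, [304.0, 222.0, 93.0, 52.0])]
tongs [(0.62, [369.0, 227.0, 14.0, 34.0]), (0.58, [238.0, 310.0, 137.0, 40.0])]
wrist 70.63966148348665 323.339780587723 239.30178096993222 ['color', 'fovy', 'cx', 'cy', 'view'] (array([ 79.46916025, 648.76029387, 373.46444422]), array([ 0.27557665, -0.07548488, -0.95836372]))
wet_knob []
dry_knob []
dry_button []
drying_board [(0.6, [90.0, 444.0, 42.0, 32.0])]
knob_bin []
button_bin [(0.63, [2.0, 292.0, 129.0, 105.0])]
brush_tray []
tongs []
```

```bash
python3 - <<'E'
import cv2
a=cv2.imread('pics/scene0.png')[160:430,200:520]; cv2.imwrite('pics/scene1.png',cv2.resize(a,(711,600),interpolation=cv2.INTER_CUBIC))
a=cv2.imread('pics/side0.png')[90:380,140:500]; cv2.imwrite('pics/side1.png',cv2.resize(a,(744,600),interpolation=cv2.INTER_CUBIC))
E
```

```text
(no output)
```

View pics/scene1.png

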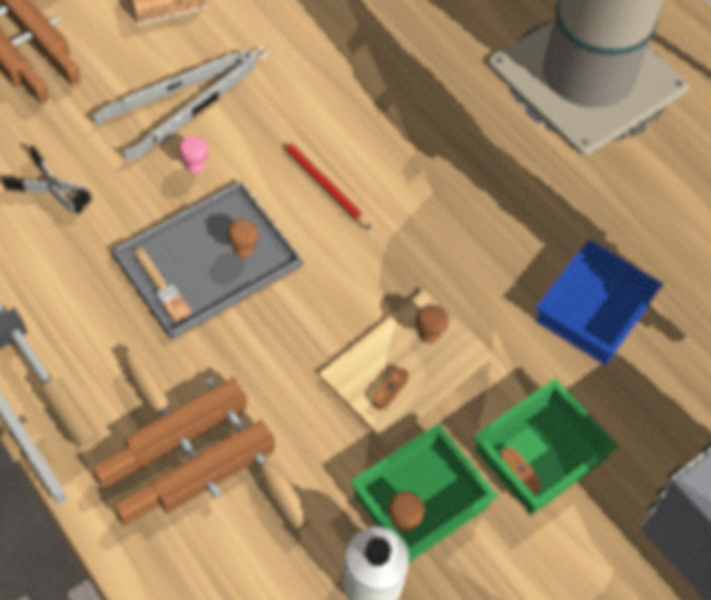

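View pics/side1.png

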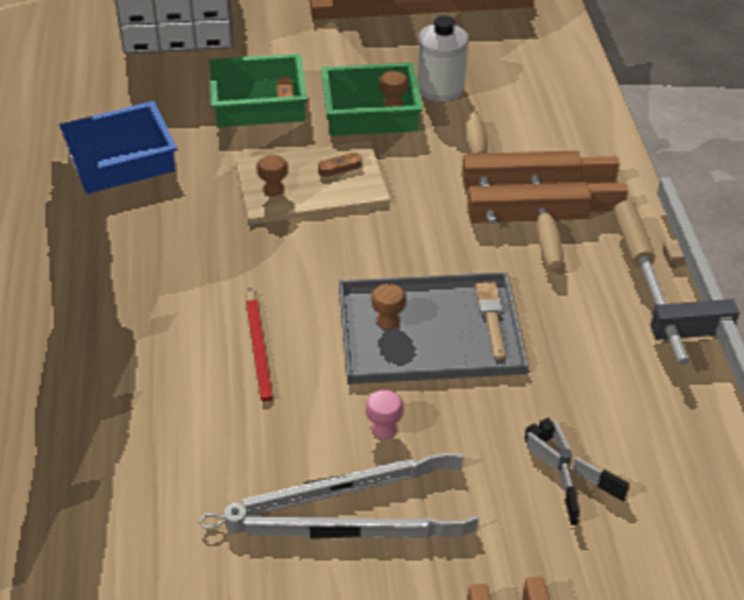

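The candidates for each item, by crop pixel:
- **Round knobs:** board knob at scene crop (432,322), which is the dry one. Tray knob at (243,237) is the wet one, the stock knob is at (407,510), and the pink look-alike at (194,152) stays untouched.
- **Turn buttons:** (389,387) on the board is the one to move; (520,467) is already in a bin.
- **Bins:** green with knob at (425,490), green with button at (545,445). The blue bin at (600,300) is not meant.
- **Tongs:** pivot at about (250,60).

```bash
python3 - <<'E'
from h import *
A=cam('scene');B=cam('side')
sc=lambda u,v:(200+u*320/711,160+v*.45); sd=lambda u,v:(140+u*360/744,90+v*290/600)
P=dict(dryknob=((432,320),(272,168),43),button=((389,387),(341,164),21),wet=((244,234),(389,300),40),pink=((194,150),(384,407),36),
 pivot=((250,60),(235,512),22),tipL=((97,118),(462,462),20),tipR=((128,157),(476,527),20),
 kbin_a=((355,485),(322,68),40),kbin_b=((440,430),(328,124),40),kbin_c=((494,494),(420,121),40),
 bbin_b=((555,384),(218,112),40),bbin_a=((477,438),(209,60),40),bbin_c=((614,443),(306,112),40),
 tr_a=((240,184),(348,380),14),tr_b=((300,262),(340,282),14),tr_c=((113,255),(527,372),14),
 stockk=((407,508),(394,80),40),stockb=((520,467),(285,90),16))
for k,(a,b,z) in P.items():
    a=sc(*a);b=sc(*b) if 0 else sd(*b)
    o1,d1=ray(A,*a);o2,d2=ray(B,*b)
    t=np.linalg.lstsq(np.c_[d1,-d2],o2-o1,rcond=None)[0]
    print(k,at(A,*a,z).round()[:2],at(B,*b,z).round()[:2],((o1+d1*t[0]+o2+d2*t[1])/2).round())
E
```

```text
dryknob [449. 197.] [454. 191.] [451. 196.  41.]
button [540. 231.] [543. 217.] [541. 228.  14.]
wet [566. -40.] [571. -50.] [568. -43.  35.]
pink [ 544. -192.] [ 548. -199.] [ 545. -195.   32.]
pivot [ 386. -289.] [ 389. -303.] [ 385. -296.   13.]
tipL [ 618. -326.] [ 619. -266.] [ 621. -296.   57.]
tipR [ 618. -244.] [ 620. -344.] [ 615. -294.  -45.]
kbin_a [654. 312.] [535. 403.] [594. 330.  67.]
kbin_b [532. 315.] [532. 277.] [530. 308.  19.]
kbin_c [532. 411.] [652. 271.] [595. 378.  -1.]
bbin_b [383. 348.] [390. 317.] [383. 343.  25.]
bbin_a [503. 347.] [381. 437.] [444. 360.  64.]
bbin_c [378. 443.] [506. 305.] [442. 416.   3.]
tr_a [ 516. -123.] [ 516. -140.] [ 515. -130.    4.]
tr_b [522.  23.] [522.  11.] [521.  19.   7.]
tr_c [ 714. -125.] [ 711. -149.] [ 713. -135.   -1.]
stockk [622. 367.] [630. 365.] [626. 366.  40.]
stockb [476. 397.] [482. 390.] [479. 396.  14.]
```

```bash
python3 -m jog '{"claw":[1,1,1,1,1,1,1,1,1,1,1,1],"xyz":[[0,0,0],[0,0,0],[-0.378,-0.469,0],[-0.378,-0.469,0],[-0.378,-0.469,0],[-0.378,-0.469,0],[-0.378,-0.469,0],[-0.378,-0.469,0],[-0.378,-0.469,0],[-0.378,-0.469,0],[-0.378,-0.469,0],[0,0,0]],"twist":[[0,0,-0.037],[0,0,-0.037],[0,0,0],[0,0,0],[0,0,0],[0,0,0],[0,0,0],[0,0,0],[0,0,0],[0,0,0],[0,0,0],[0,0,0]]}'
python3 - <<'E'
from h import *
s=readout.read_state();print(s['clock'],s['eef_pos'],s['tool_rot'],np.round(s['qpos'],2))
im=cam('wrist');save(im,'w1.png')
for l,z in [('dry_knob',42),('dry_button',21),('knob_bin',40),('button_bin',40)]:
  for b in optics.boxes_of('wrist',l)[:3]:
    x,y,w,h=b['rect'];print(l,round(b['score'],2),np.round(b['rect']),at(im,x+w/2,y+h/2,z).round(1))
E
```

```text
clock: 2.95
eef_pos: [493.7, 204.0, 250.1]
tool_rot: [-3.139, 0.002, 3.13]
force: [-0.1, 0.7, 0.4]
width: 85.3
gripper_force: 0.0
2.95 [493.66535972 204.02072688 250.14140099] [-3.13909503e+00  2.32275763e-03  3.12990381e+00] [-0.45  0.46  0.01  1.84  0.    0.84  1.11]
dry_knob 0.64 [299. 148.  41.  43.] [449.6 200.4  42. ]
dry_knob 0.34 [ 70. 351.  65.  17.] [659.9 -52.   42. ]
dry_button 0.77 [336. 223.  27.  54.] [538.1 230.9  21. ]
knob_bin 0.89 [409. 243. 117. 110.] [587.8 358.1  40. ]
button_bin 0.67 [448.  86. 144. 138.] [437.7 391.5  40. ]
button_bin 0.63 [370.   0. 112.  37.] [322.8 293.6  40. ]
```

View pics/w1.png

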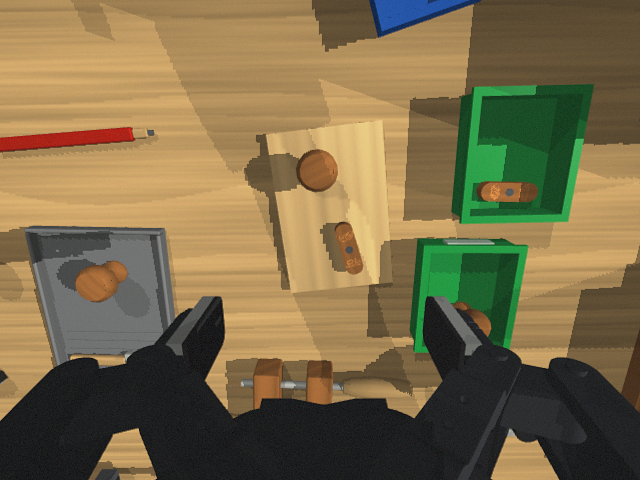

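```bash
python3 -m jog '{"claw":[1,1,1,1,1,1],"xyz":[[0.22,-0.02,0.3],[0.22,-0.02,0.4],[0,0,0.5],[0,0,0.5],[0,0,0.1],[0,0,0]],"twist":[[0,0,0],[0,0,0],[0,0,0],[0,0,0],[0,0,0],[0,0,0]]}'
python3 - <<'E'
from h import *
im=cam('wrist')
s=readout.read_state();print(s['eef_pos'],s['tool_rot'])
for l,z in [('dry_knob',43),('dry_button',21)]:
  for b in optics.boxes_of('wrist',l)[:3]:
    x,y,w,h=b['rect'];print(l,round(b['score'],2),np.round(b['rect']),at(im,x+w/2,y+h/2,z).round(1))
E
```

```text
clock: 3.95
eef_pos: [446.0, 206.7, 70.3]
tool_rot: [3.141, -0.0, -3.141]
force: [-0.5, -0.3, 0.2]
width: 85.1
gripper_force: 0.0
[446.72053898 206.80766452  71.14100317] [3.14059670e+00 1.44464943e-03 3.14135169e+00]
dry_knob 0.79 [266. 254.  82.  88.] [447.3 198.4  43. ]
dry_button 0.98 [336. 361.  44.  40.] [513.9 227.5  21. ]
```

```bash
python3 -m jog '{"claw":[1,1,1,0,0,0,0,0],"xyz":[[-0.015,-0.065,0],[0,0,0.27],[0,0,0],[0,0,0],[0,0,0],[0,0,0],[0,0,0],[0,0,0]],"twist":[[0,0,0],[0,0,0],[0,0,0],[0,0,0],[0,0,0],[0,0,0],[0,0,0],[0,0,0]]}'
python3 - <<'E'
from h import *
im=cam('wrist')
B=im
# bin corners
for l in ['knob_bin','button_bin']:
  for n in ['wrist','side']:
    im=cam(n)
    for b in optics.boxes_of(n,l)[:2]:
      x,y,w,h=b['rect'];print(l,n,round(b['score'],2),np.round(b['rect']),at(im,x,y,40).round(),at(im,x+w,y,40).round())
W=None
E
```

```text
clock: 5.1
eef_pos: [448.1, 199.5, 44.0]
tool_rot: [3.141, 0.001, 3.14]
force: [-0.3, -0.7, 6.6]
width: 37.8
gripper_force: 59.3
knob_bin wrist 0.79 [491. 409. 144.  71.] [495. 277.  40.] [495. 343.  40.]
knob_bin side 0.65 [297. 121.  45.  35.] [540. 411.  40.] [667. 398.  40.]
knob_bin side 0.28 [256. 310. 106.  29.] [ 398. -249.   40.] [ 615. -272.   40.]
button_bin wrist 0.92 [574. 152.  65. 274.] [380. 291.  40.] [380. 314.  40.]
button_bin wrist 0.83 [456.   0.  67.  24.] [332. 243.  40.] [332. 264.  40.]
button_bin side 0.63 [171. 138.  57.  43.] [187. 369.  40.] [343. 353.  40.]
```

```bash
python3 -m jog '{"claw":[0,0,0,0,0,0,0,0],"xyz":[[0,0,-0.5],[0,0,-0.47],[-0.282,0.403,0],[-0.282,0.403,0],[-0.282,0.403,0],[-0.282,0.404,0],[0,0,0],[0,0,0]],"twist":[[0,0,0],[0,0,0],[0,0,0],[0,0,0],[0,0,0],[0,0,0],[0,0,0],[0,0,0]]}'
python3 - <<'E'
from h import *
im=cam('wrist');save(im,'w2.png')
s=readout.read_state();print(s['eef_pos'],s['width'])
E
```

```text
clock: 6.55
eef_pos: [559.9, 359.6, 139.6]
tool_rot: [-3.14, -0.001, 3.14]
force: [-0.1, -0.0, 0.1]
width: 37.8
gripper_force: 60.3
[559.99485829 359.0029706  139.78151059] 38.052506584857845
```

View pics/w2.png

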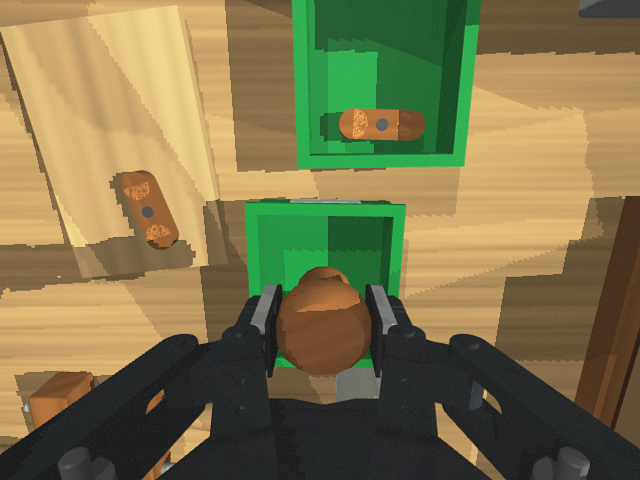

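The wrist picture shows the knob held in the claw. The knob bin's outer rim corners are at (245,203) and (405,205), the button bin's near rim runs (297,168)–(465,165), and the button hole is at (148,212) with ends at (135,172) and (167,247).

```bash
python3 - <<'E'
from h import *
im=cam('wrist')
for p in [(245,203),(405,205),(297,168),(465,165)]: print(at(im,*p,40).round(1))
for p in [(148,212),(134,172),(167,247)]: print(at(im,*p,21).round(1))
E
```

```text
[527.6 306.4  40. ]
[529.1 413.1  40. ]
[504.7 341.6  40. ]
[503.  450.1  40. ]
[537.6 230.8  21. ]
[508.8 225.1  21. ]
[564.4 241.1  21. ]
```

```bash
python3 -m jog '{"claw":[0,0,0,0,0.62,0.62,0.62,0.62,0.62,0.62],"xyz":[[0,0,0.5],[0,0,0.4],[0,0,0.09],[0,0,0],[0,0,0],[0,0,0],[0,0,0],[0,0,-0.4],[0,0,-0.6],[0,0,0]],"twist":[[0,0,0],[0,0,0],[0,0,0],[0,0,0],[0,0,0],[0,0,0],[0,0,0],[0,0,0],[0,0,0],[0,0,0]]}'
python3 - <<'E'
from h import *
im=cam('wrist')
print([(round(b['score'],2),np.round(b['rect']),at(im,b['rect'][0]+b['rect'][2]/2,b['rect'][1]+b['rect'][3]/2,40).round()) for b in optics.boxes_of('wrist','dry_knob')])
E
```

```text
clock: 7.9
eef_pos: [564.0, 362.6, 146.7]
tool_rot: [3.135, 0.009, 3.14]
force: [0.2, 0.4, -0.5]
width: 53.0
gripper_force: 0.0
[(0.96, array([292., 213.,  57.,  57.]), array([562., 361.,  40.]))]
```

```bash
python3 -m jog '{"claw":[0.62,0.62,0.62,0.62,0.62,0.62,0.62],"xyz":[[0.077,-0.432,0],[0.077,-0.432,0],[0.078,-0.433,0],[0,0,0.2],[0,0,0.3],[0,0,0],[0,0,0]],"twist":[[0,0,0],[0,0,0],[0,0,0],[0,0,-0.045],[0,0,-0.045],[0,0,0],[0,0,0]]}'
python3 - <<'E'
from h import *
im=cam('wrist')
print(readout.read_state()['eef_pos'])
print([(round(b['score'],2),np.round(b['rect']),at(im,b['rect'][0]+b['rect'][2]/2,b['rect'][1]+b['rect'][3]/2,21).round()) for b in optics.boxes_of('wrist','dry_button')])
c=im['color'].copy();save(im,'w3.png')
E
```

```text
clock: 8.88
eef_pos: [537.1, 230.8, 90.8]
tool_rot: [-3.142, -0.001, -2.862]
force: [0.3, 1.0, 0.6]
width: 52.9
gripper_force: 0.0
[537.57964581 231.06171549  91.38862418]
[(0.74, array([305., 212.,  38.,  98.]), array([535., 231.,  21.]))]
```

View pics/w3.png

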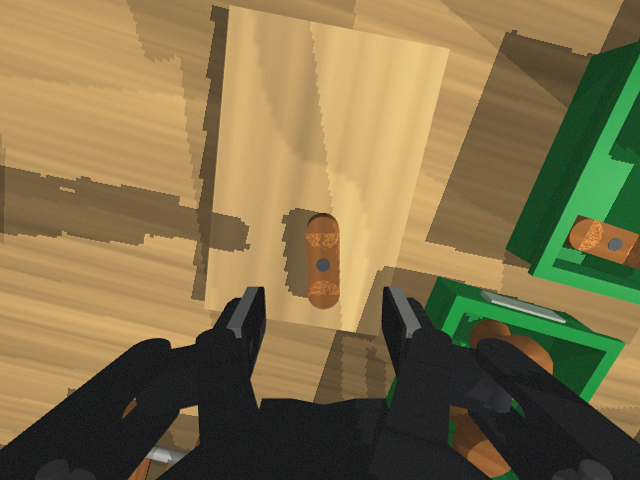

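```bash
python3 -m jog '{"claw":[0.62,0.62,0.62,0,0,0,0,0,0],"xyz":[[0,0,0.4],[0,0,0.21],[0,0,0],[0,0,0],[0,0,0],[0,0,0],[0,0,0],[0,0,-0.5],[0,0,-0.5]],"twist":[[0,0,0],[0,0,0],[0,0,0],[0,0,0],[0,0,0],[0,0,0],[0,0,0],[0,0,0.045],[0,0,0.045]]}'; python3 -m jog '{"claw":[0,0,0,0,0,0],"xyz":[[0.282,0.412,0],[0.282,0.412,0],[0.282,0.412,0],[0.282,0.411,0],[0,0,0],[0,0,0]],"twist":[[0,0,0],[0,0,0],[0,0,0],[0,0,0],[0,0,0],[0,0,0]]}'
python3 - <<'E'
from h import *
im=cam('wrist');save(im,'w4.png')
s=readout.read_state();print(s['eef_pos'],s['width'])
E
```

```text
clock: 10.1
eef_pos: [537.1, 230.8, 131.3]
tool_rot: [3.141, -0.001, 3.135]
force: [1.3, 0.3, -0.2]
width: 17.8
gripper_force: 58.8
clock: 10.85
eef_pos: [425.1, 395.3, 130.5]
tool_rot: [-3.141, 0.001, 3.14]
force: [-0.1, -0.3, -0.3]
width: 17.9
gripper_force: 58.8
[425.7226047  394.5180584  130.36524725] 17.873083262079394
```

View pics/w4.png

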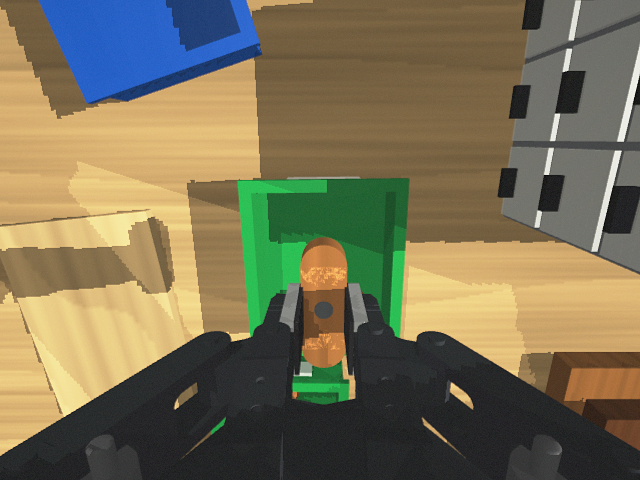

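```bash
python3 -m jog '{"claw":[0,0,0,0,0.5,0.5,0.5,0.5,0.5,0.5,0.5],"xyz":[[0,0,0.5],[0,0,0.4],[0,0,0.13],[0,0,0],[0,0,0],[0,0,0],[0,0,0],[0,0,-0.5],[0,0,-0.5],[0,0,-0.5],[0,0,0]],"twist":[[0,0,0],[0,0,0],[0,0,0],[0,0,0],[0,0,0],[0,0,0],[0,0,0],[0,0,0],[0,0,0],[0,0,0],[0,0,0]]}'
python3 - <<'E'
from h import *
im=cam('wrist');save(im,'w5.png')
for b in optics.boxes_of('wrist','dry_button')[:3]:
    x,y,w,h=b['rect'];print(round(b['score'],2),np.round(b['rect']),at(im,x+w/2,y+h/2,16).round())
E
python3 -m jog '{"claw":[1,1,1,1,1,1,1,1,1,1,1,1],"xyz":[[-0.05,-0.573,0],[-0.05,-0.573,0],[-0.05,-0.573,0],[-0.05,-0.573,0],[-0.05,-0.573,0],[-0.05,-0.573,0],[-0.05,-0.573,0],[-0.05,-0.573,0],[-0.05,-0.573,0],[-0.05,-0.573,0],[-0.05,-0.573,0],[-0.05,-0.573,0]],"twist":[[0,0,0],[0,0,0],[0,0,0],[0,0,0],[0,0,0],[0,0,0],[0,0,0],[0,0,0],[0,0,0],[0,0,0],[0,0,0],[0,0,0]]}'
python3 -m jog '{"claw":[1,1],"xyz":[[0,0,0],[0,0,0]],"twist":[[0,0,0],[0,0,0]]}'
python3 - <<'E'
from h import *
im=cam('wrist');save(im,'w6.png');np.save('v6.npy',im['view'])
for l,z in [('tongs',15),('wet_knob',38)]:
  for b in optics.boxes_of('wrist',l)[:3]:
    x,y,w,h=b['rect'];print(l,round(b['score'],2),np.round(b['rect']),at(im,x+w/2,y+h/2,z).round(1))
E
```

```text
clock: 12.28
eef_pos: [426.8, 397.7, 181.5]
tool_rot: [3.135, 0.006, 3.14]
force: [0.1, 0.2, -0.6]
width: 43.0
gripper_force: 0.0
0.8 [307. 185.  25.  73.] [424. 395.  16.]
0.52 [262. 320.  75.  88.] [570. 374.  16.]
0.17 [246. 168. 141. 150.] [444. 393.  16.]
clock: 13.88
eef_pos: [482.9, -293.2, 175.3]
tool_rot: [3.14, -0.003, 3.14]
force: [1.5, 0.3, 0.8]
width: 85.4
gripper_force: 0.0
clock: 14.12
eef_pos: [482.8, -290.9, 175.4]
tool_rot: [3.139, -0.003, 3.14]
force: [-0.3, 0.6, -0.7]
width: 85.4
gripper_force: 0.0
tongs 0.57 [279.  59.  90. 308.] [ 470.2 -290.2   15. ]
tongs 0.41 [  0. 247. 213. 233.] [ 619.4 -502.7   15. ]
wet_knob 0.93 [563. 295.  76.  56.] [562.5 -49.8  38. ]
wet_knob 0.64 [411. 274.  48.  44.] [ 537.1 -196.    38. ]
```

View pics/w6.png

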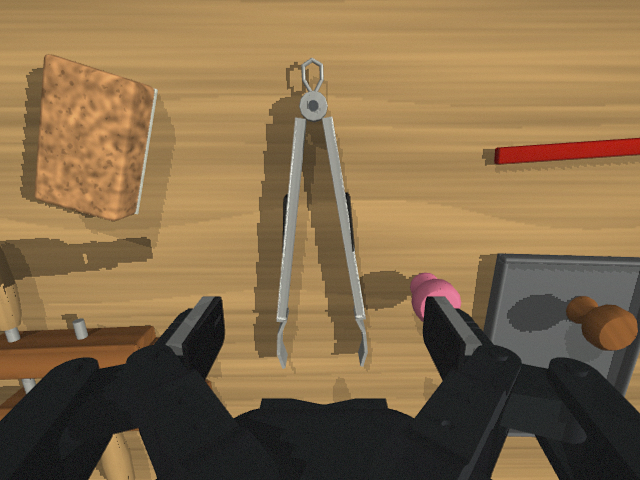

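The wrist picture shows the tongs lying almost along world x: pivot (314,106), tip ends (282,366) and (364,365), sleeves near row 220. The pink knob at (435,295) lies just to their right.

```bash
python3 - <<'E'
from h import *
im=cam('wrist')
p=at(im,314,106,22);t=(at(im,282,366,20)+at(im,364,365,20))/2;t2=(at(im,277,320,20)+at(im,364,319,20))/2
print(p,t,t2,np.linalg.norm(t[:2]-p[:2]))
d=(t-p)[:2];d/=np.linalg.norm(d);print(np.arctan2(d[1],d[0]), p[:2]+100*d, at(im,286,220,18),at(im,349,220,18))
print(px(im,[*(p[:2]+100*d),21]))
E
```

```text
[ 386.27223671 -297.20820994   22.        ] [ 620.69758904 -289.95501711   20.        ] [ 570.81128514 -292.34692307   20.        ] 234.5375335083139
0.030930441554001924 [ 486.22440591 -294.11565894] [ 476.83840612 -321.73775082   18.        ] [ 476.76002947 -267.97420385   18.        ]
[318.35401382 231.58274456]
```

```bash
python3 -m jog '{"claw":[1,1,1,1,1,1,1],"xyz":[[0.01,-0.023,0],[0,0,0.4],[0,0,0.4],[0,0,0.4],[0,0,0.32],[0,0,0],[0,0,0]],"twist":[[0,0,-0.01],[0,0,0],[0,0,0],[0,0,0],[0,0,0],[0,0,0],[0,0,0]]}'
python3 - <<'E'
from h import *
im=cam('wrist');save(im,'w7.png')
p=px(im,[484,-294,22]);print(p)
E
```

```text
clock: 15.2
eef_pos: [483.5, -294.5, 26.0]
tool_rot: [-3.141, 0.001, -3.111]
force: [0.7, -0.5, 0.7]
width: 85.1
gripper_force: 0.0
[325.07347402 320.65837501]
```

View pics/w7.png

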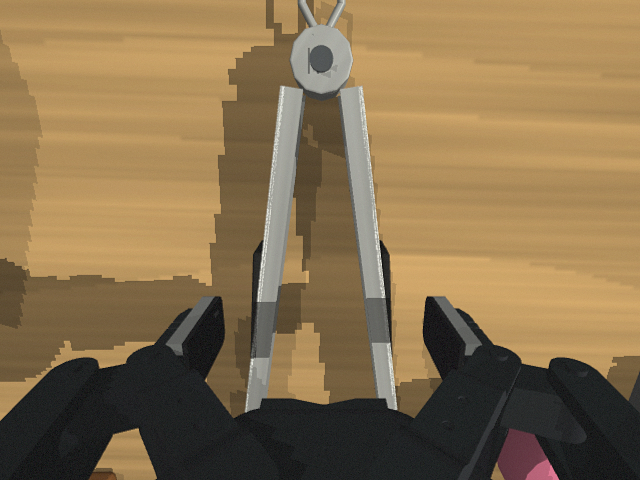

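The open fingers straddle both black sleeves (left (262,300), right (384,300)), and the pivot is at (321,58). I'm closing on the sleeves.

```bash
python3 - <<'E'
from h import *
im=cam('wrist'); p=at(im,321,58,22);print(p, at(im,262,240,18),at(im,262,355,18))
E
python3 -m jog '{"claw":[0.6,0.6,0.6,0.6,0.6,0.6,0.6,0.6],"xyz":[[0,0,0],[0,0,0],[0,0,0],[0,0,0],[0,0,-0.15],[0,0,-0.15],[0,0,0],[0,0,0]],"twist":[[0,0,0],[0,0,0],[0,0,0],[0,0,0],[0,0,0],[0,0,0],[0,0,0],[0,0,0]]}'
python3 - <<'E'
from h import *
im=cam('wrist');save(im,'w8.png');s=readout.read_state();print(s['force'],s['torque'])
E
```

```text
[ 384.45162773 -298.85438396   22.        ] [ 450.87161834 -320.9322871    18.        ] [ 505.20684163 -322.05639694   18.        ]
clock: 16.3
eef_pos: [482.7, -294.2, 55.1]
tool_rot: [3.142, 0.0, -3.112]
force: [-0.5, 1.0, -1.3]
width: 51.2
gripper_force: 6.1
[ 0.32915907  0.24886036 -0.979374  ] [ 0.01155308 -0.09366781 -0.06765319]
```

View pics/w8.png

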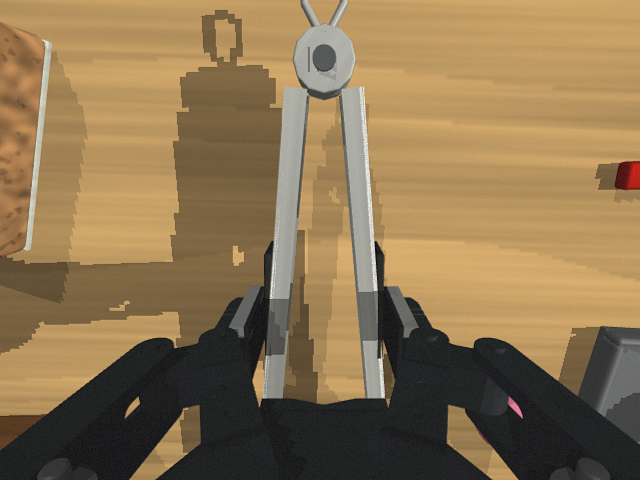

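```bash
python3 -m jog '{"claw":[0.6,0.6,0.6,0.6,0.6,0.6,0.6,0.6],"xyz":[[0,0,-0.4],[0,0,-0.4],[0,0,-0.35],[-0.05,0.41,0],[-0.05,0.41,0],[-0.06,0.42,0],[0,0,0],[0,0,0]],"twist":[[0,0,0.01],[0,0,0],[0,0,0],[0,0,0],[0,0,0],[0,0,0],[0,0,0],[0,0,0]]}'
python3 - <<'E'
from h import *
R={}
for n in ['wrist','scene','side']:
    im=cam(n);R[n]=im
    if n=='wrist': save(im,'w9.png')
    for b in optics.boxes_of(n,'wet_knob')[:3]:
        x,y,w,h=b['rect'];print(n,round(b['score'],2),np.round(b['rect']),at(im,x+w/2,y+h/2,34).round(1))
a=cv2.imread('pics/w9.png')
cv2.imwrite('pics/w9c.png',a)
print(readout.read_state()['eef_pos'])
E
```

```text
clock: 17.35
eef_pos: [498.7, -170.8, 169.6]
tool_rot: [-3.141, -0.001, 3.14]
force: [-0.5, 0.4, -1.7]
width: 51.7
gripper_force: 6.1
wrist 0.78 [444. 281.  62.  57.] [564.8 -42.3  34. ]
wrist 0.57 [291. 259.  29.  56.] [ 543.  -185.5   34. ]
scene 0.71 [281. 223.  12.  16.] [ 551.5 -182.1   34. ]
scene 0.66 [306. 257.   8.  16.] [564.5 -43.5  34. ]
side 0.75 [319. 280.  19.  22.] [ 551.3 -211.1   34. ]
side 0.65 [322. 236.  14.   6.] [571.5 -58.5  34. ]
[ 498.7083627  -171.2541695   169.87100176]
```

View pics/w9.png

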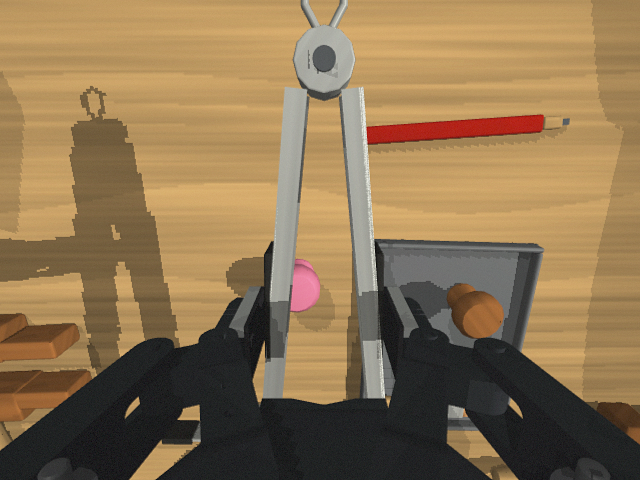

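The wet knob's head shows at (478,313) with its foot at (460,292). The tongs sit level in the claw, and the pink knob is well below them. I'm computing the head position with a circle fit.

```bash
python3 - <<'E'
from h import *
im=cam('wrist');c=im['color'].astype(int);hsv=cv2.cvtColor(im['color'],cv2.COLOR_RGB2HSV)
m=((hsv[...,1]>120)&(hsv[...,0]<20)).astype(np.uint8);m[:275]=0;m[345:]=0;m[:,:435]=0;m[:,520:]=0
n,l,st,ce=cv2.connectedComponentsWithStats(m);i=1+np.argmax(st[1:,4]);print(st[i],ce[i])
dt=cv2.distanceTransform((l==i).astype(np.uint8),cv2.DIST_L2,5);v,u=np.unravel_index(dt.argmax(),dt.shape);print(u,v,dt.max())
for z in (38,41): print(at(im,u,v,z))
print('foot',at(im,458,293,8))
S=cam('scene');
for z in (38,41): print(px(S,[566,-43,z]),at(S,200+244*.45,160+235*.45,z))
# pivot in tool
p=at(im,324,58,167);print(p)
# orientation: arms midline
q=(at(im,279,300,167)+at(im,369,300,167))/2;print(q)
E
```

```text
[ 447  283   58   55 2216] [474.85379061 310.48646209]
478 314 23.368996
[566.96391731 -41.67217563  38.        ]
[565.30410141 -43.19512647  41.        ]
foot [561.92500967 -47.60912311   8.        ]
[309.21655333 265.01420058] [566.04412483 -39.98145301  38.        ]
[309.19494758 264.44427911] [567.08197339 -38.35678037  41.        ]
[ 399.54588303 -171.03207942  167.        ]
[ 489.02396975 -171.20998837  167.        ]
```

```bash
python3 -m jog '{"claw":[0.6,0.6,0.6,0.6,0.6,0.6,0.6],"xyz":[[0.157,0.423,0],[0.157,0.423,0],[0.156,0.424,0],[0,0,0.3],[0,0,0.3],[0,0,0],[0,0,0]],"twist":[[0,0,0],[0,0,0],[0,0,0],[0,0,0],[0,0,0],[0,0,0],[0,0,0]]}'
python3 - <<'E'
from h import *
im=cam('wrist'); s=readout.read_state();print(s['eef_pos'],s['qpos'].round(2) if hasattr(s['qpos'],'round') else s['qpos'])
c=im['color'];hsv=cv2.cvtColor(c,cv2.COLOR_RGB2HSV);z=s['eef_pos'][2]-3
w=c[20:100,285:365].astype(int);m=((w.max(2)-w.min(2)<25)&(w.mean(2)>120)).astype(np.uint8)
ys,xs=np.nonzero(m);print('pivot blob',xs.mean()+285,ys.mean()+20)
for n in ['scene','side']:
    im=cam(n);f=px(im,[566,-43,38]);t=px(im,[566,-43,z-11]);print(n,f,t)
    for l in ['tongs','wet_knob']: print(l,[(round(b['score'],2),np.round(b['rect']).tolist()) for b in optics.boxes_of(n,l)[:3]])
E
```

```text
clock: 18.62
eef_pos: [452.7, -43.5, 110.6]
tool_rot: [-3.142, 0.001, 3.14]
force: [0.5, -0.1, -0.7]
width: 51.7
gripper_force: 6.1
[452.94274226 -43.56525886 110.92796806] [ 0.04  0.6  -0.01  2.17  0.01  0.37  1.59]
pivot blob 324.5794162826421 63.032872503840245
scene [309.21655333 265.01420058] [308.7802081  253.50418192]
tongs [(0.66, [297.0, 213.0, 82.0, 54.0])]
wet_knob [(0.57, [282.0, 221.0, 13.0, 17.0]), (0.49, [301.0, 259.0, 15.0, 18.0])]
side [325.50779382 233.72072767] [325.93970265 215.36134041]
tongs [(0.72, [319.0, 365.0, 160.0, 114.0]), (0.62, [225.0, 204.0, 117.0, 29.0])]
wet_knob [(0.9, [318.0, 279.0, 20.0, 24.0]), (0.58, [362.0, 143.0, 80.0, 76.0]), (0.5, [320.0, 231.0, 19.0, 16.0])]
```

```bash
python3 -m jog '{"claw":[0.6,0.6,0.6,0.6,0.6],"xyz":[[0,0,0.2],[0,0,0.2],[0,0,0.18],[0,0,0],[0,0,0]],"twist":[[0,0,0],[0,0,0],[0,0,0],[0,0,0],[0,0,0]]}'
python3 - <<'E'
from h import *
for n in ['scene','side']:
    im=cam(n);f=240/np.tan(np.radians(im['fovy'])/2)
    for p in ([566,-43,38],[592,-13,38],[592,-73,38]): print(n,px(im,p))
    h=cv2.cvtColor(im['color'],cv2.COLOR_RGB2HSV)
    u,v=px(im,[566,-43,45]).round().astype(int)
    r=h[v-10:v+14,u-16:u+20]; g=im['color'][v-10:v+14,u-16:u+20].astype(int)
    print(u,v);print('\n'.join(''.join('o' if (a[1]>110 and a[0]<20) else ('#' if b.min()>130 and a[1]<60 else ('+' if b.min()>95 else '.')) for a,b in zip(x,y)) for x,y in zip(r,g)))
E
```

```text
clock: 19.6
eef_pos: [453.4, -43.5, 53.3]
tool_rot: [3.141, -0.0, 3.14]
force: [0.0, -1.3, -1.5]
width: 51.2
gripper_force: 6.1
scene [309.21655333 265.01420058]
scene [307.59242683 276.80983614]
scene [295.817908   262.19691828]
309 264
........+++############++++.........
.......+##############++............
.....++#############+++.............
....++#############++............o..
...++#####++++++++++...............+
...+#####++....................o..++
...+###++...ooooooooo............+##
...+###+...ooooooooooo.........++###
...++#+...ooooooooooooo........+####
....+++...ooooooooooooo......++#####
+.........ooooooooooooo.....+#######
++........oooooooooooooo...++#######
+++.......ooooooooooooo..++##+######
++++......ooooooooooooo.++###+#####+
++++......oooooooooooo.++####++##+++
++++.......oooooooooo.++#####++#++..
++++........ooooooo..+#######+++++..
++++........oooo..+++########++++++.
+++++........o.++++########+++++++++
++++++.........+##########++++++++++
+++++++.......+#########++++++++++++
+++++++......++########+++++++++++++
+++++++++++++++######+++++++++++++++
+++++++++++
[... 320 characters left out ...]
...............o..................
.............ooooooooo..............
.............ooooooooooo............
...........oooooooooooooo...........
..........oooooooooooooooo.+++++++++
+++++++#+.oooooooooooooooo.+++++++++
##+++++++.oooooooooooooooo.+++++++++
+++++++++.oooooooooooooooo.+++++++++
+++++++++.oooooooooooooooo.+++++++++
++++++++++oooooooooooooooo.+++++++++
+++######+.ooooooooooooooo.+++++++++
+#######++.oooooooooooooo.++++++++++
########+++.oooooooooooo..+##+++++++
+#########++.ooooooooo..+#####++++++
#############+.....++++####++.++++++
########+.+++##########++.....++++++
########+........++...........++++++
...++.........................++++++
..............................++++++
```

```bash
python3 -m jog '{"claw":[0.55,0.5,0.47,0.44,0.4,0.4,0.4,0.4],"xyz":[[0,0,0],[0,0,0],[0,0,0],[0,0,0],[0,0,0],[0,0,0],[0,0,0],[0,0,0]],"twist":[[0,0,0],[0,0,0],[0,0,0],[0,0,0],[0,0,0],[0,0,0],[0,0,0],[0,0,0]]}'
```

```text
clock: 20.7
eef_pos: [453.0, -43.3, 52.8]
tool_rot: [3.141, -0.001, 3.14]
force: [0.3, 0.7, 0.2]
width: 39.1
gripper_force: 60.2
```

```bash
python3 -m jog '{"claw":[0.4,0.4,0.4,0.4,0.4,0.4,0.4,0.4,0.4,0.4,0.4],"xyz":[[0,0,-0.05],[0,0,-0.1],[0,0,-0.15],[0,0,-0.15],[0,0,-0.15],[0,0,-0.15],[0,0,-0.1],[0,0,-0.1],[0,0,-0.05],[0,0,0],[0,0,0]],"twist":[[0,0,0],[0,0,0],[0,0,0],[0,0,0],[0,0,0],[0,0,0],[0,0,0],[0,0,0],[0,0,0],[0,0,0],[0,0,0]]}'
python3 - <<'E'
from h import *
z=52+100-14
for n in ['scene','side']:
    im=cam(n)
    h=cv2.cvtColor(im['color'],cv2.COLOR_RGB2HSV)
    u,v=px(im,[566,-43,z]).round().astype(int)
    r=h[v-10:v+20,u-18:u+22]; g=im['color'][v-10:v+20,u-18:u+22].astype(int)
    print(u,v);print('\n'.join(''.join('o' if (a[1]>110 and a[0]<20) else ('#' if b.min()>130 and a[1]<60 else ('+' if b.min()>95 else '.')) for a,b in zip(x,y)) for x,y in zip(r,g)))
for n in ['dry_knob','dry_button']:
    print(n,[(round(b['score'],2),np.round(b['rect']).tolist()) for b in optics.boxes_of('side',n)[:4]])
E
```

```text
clock: 22.08
eef_pos: [452.8, -43.4, 152.5]
tool_rot: [3.141, -0.002, 3.14]
force: [-0.7, -1.0, -1.5]
width: 39.6
gripper_force: 60.5
308 245
.......+++++++++++++##########++++++++++
.....+++++++++++############++++++++++++
....+++++++++++###########+++++++++++++#
..++++++++++++##+++++####+++++++++++++##
+++++++o++++##++.oo.+++#++++++++++++####
+++++++++++#++.ooooooo.+++++++++++######
++++++++++#+.oooooooooooo++++++++#######
+++++++++##.oooooooooooooo+++++#########
++++++++##+.oooooooooooooo+++###########
+++++++++++.oooooooooooooo++##+########+
++++++++++..ooooooooooooo++###++#####+++
+++++...++..ooooooooooooo+####++####++++
+++..+++++..ooooooooooo++#####++##++++++
++..+++++++..oooooooo+++######++++++++++
..++++++++++.ooooo.+++#######+++++++++++
+++++++++++++...+++#########++++++++++++
+++++++++++++..+###########+++++++++++++
+++++++++++++++###########++++++++++++++
+++++++++++++++#########++++++++++++++++
+++++++++++++++#######+++..+++++++++++++
+++++++++++++++####+++++++..++++++++++++
+++++++++++++++##+++++++++...+++++++++++
+++++++++++++++++++++++++++..+++++++++++
+++++++++++++++
[... 905 characters left out ...]
###+......++++####++..++++++++
##########+++###########++......++++++++
##########.....++...............++++++++
+++++++++.......................++++++++
................................++++++++
................................++++++++
...............................+++++++++
.............................+++++++++++
..........++...............+++++++++++++
.........+++++....oooooooo.+++++++++++++
+++++++++++++++ooooooooooo+++++++++++.++
++++++++++++++++ooooooooo+++++++++++..++
+++++++++++++++++..ooo..+++++++.++++..++
+++++++++++++++++++++++++++++...++++...+
+++++++++++++++++++++++++++++...+++++..+
dry_knob [(0.76, [302.0, 127.0, 14.0, 16.0]), (0.27, [368.0, 227.0, 17.0, 35.0])]
dry_button []
```

```bash
python3 -m jog '{"claw":[0.4,0.4,0.4,0.4],"xyz":[[0,0,0],[0,0,0],[0,0,0],[0,0,0]],"twist":[[0,0,0],[0,0,0],[0,0,0],[0,0,0]]}' && python3 -c "from cell import order;print(order.finish_job())"
```

```text
clock: 22.78
eef_pos: [453.0, -43.4, 152.8]
tool_rot: [3.141, -0.002, 3.14]
force: [-0.3, -0.0, -1.5]
width: 39.4
gripper_force: 60.5
the job is handed in; nothing more can be done
None
```

I put the dry knob and the dry turn button in their matching green bins and handed the job in at 22.8 s, with the wet knob held still in the tongs about 100 mm above the tray; the last pictures show it gripped by the head.

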